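# Lock the company stamp away and tug the drawer to prove the lock holds

### The job

Lock the red company stamp away: pick it up off the desk, lay it down flat in the front part of the open cash drawer, and push the drawer shut until its lock catches. Then hook or hold the drawer's handle and prove the lock: pull straight out with a steady 15 newtons or so for about a second, without slamming or yanking the drawer. Let go, leaving the drawer locked shut and the other things on the desk where they are.

Things in the scene. Friction and masses are not known exactly. Their poses are not given: they have to be found in the camera images.
- cabinet: Grey steel petty-cash drawer cabinet, screwed to the desk: 320 mm deep (its x), 260 wide (its y), 100 high. Origin on the desk top, under the middle of its open front face; +x runs into the cabinet, -x is the way the drawer comes out, more or less towards the robot. A 40 mm stack of pads lies on the rear half of its top.
- drawer (a joint): How far the drawer is out along the cabinet's -x, in m: 0 = hard against its stop; starts 0.115 to 0.16 out. Mass 1.2 kg, friction 1.5 N. On the last 30 mm a spring of 4 to 6 N pushes it back out, to about 0.04 if not locked. Pushed to within 3 mm of the stop (takes 10 to 15 N) it locks, and then rests at about 0.004. A pull draws it out about 1 mm more for each 8 N.
- drawer_box: The drawer's tray. Origin at the middle of its floor's front edge (upper face, 18 mm above the desk), against the inner side of the blue front panel; axes as the cabinet's, x into the cabinet. Inside, it is 200 mm wide (y) with side walls 50 mm high. Its front part runs from x = 0 to 173 mm (cross wall 40 mm high); only as much of it as the drawer is out can be reached from above.
- handle (a point): Middle of the bar of the drawer's handle, a steel bow: round bar 10 mm thick, 120 mm long along the drawer's y, 79 mm above the desk, 49 mm out (-x) from the blue front panel. The gap from bar to panel is 44 mm, open from above and below. The panel is 16 mm thick, 260 wide, its top edge 94 mm above the desk. Axes as the drawer's: the pull is along -x.
- lock_bolt: The lock's spring bolt, hidden in the right side of the cabinet. Origin at the middle of its top edge, 53 mm above the desk when it is up, both before the drawer is shut and when it has caught; it dips by up to 14 mm while the drawer's striker pin rides over it. It bears the pull on the locked drawer and the kick-out spring's 6 N.
- stamp_red_mid (a point): Centre of the red company stamp: a self-inking stamp lying on its side on the desk, 86 mm long (its x), 46 wide at its foot and 40 at its black middle (its y), 42 high, this point 21 mm above what it lies on. Black foot at the -x end, black middle, red handle cap (36 wide) at the +x end. 0.11 kg.
- stamp_green_mid (a point): Centre of the other stamp, of the same shape with a green handle cap. Stays where it is.
- stapler: Teal stapler 150 mm long (its x), 36 wide, 60 high, standing on the desk. Origin at the centre of its underside. Stays.
- mug: Blue mug, 82 mm across, 95 high, standing on the desk. Origin at the centre of its underside. Stays.
- tape_dispenser: Black desk tape dispenser, 150 x 60 mm, 82 high. Origin at the centre of its underside. Stays.
Not all that is in view belongs to the job. Leave any pink look-alike of the part that bears stamp_red_mid alone.

How it is judged:
By the outcome, as a careful person would: the job done as asked, in the order asked, and still so for the second after the job is handed in, with the robot touching nothing.
It also fails if it takes over 72 s, if anything falls off the work surface, if the arm or the gripper's body presses on something with over 40 N, if the wrist force passes 120 N, or if a joint passes its speed limit or range.

### The arm

A 6-joint arm with a two-finger parallel gripper is mounted at the origin on the work surface. World frame = base frame: x ahead of the robot, y to its left, z up, the work surface at z = 0. Lengths are in mm, angles in rad, forces in N, time in s.
With the tool pointing down it reaches from about 350 to 925 mm from the base axis. Payload 6.4 kg.
Tool frame: the origin (TCP) lies at the very end of the fingers, on their centre line; the grasp point (between the pads) lies 19 mm behind it (pinch_z is the distance from the TCP to the grasp point, in mm); y points along the fingers, z is the direction in which the jaws open and shut, and the axes are right-handed (so a half turn about y gives the same grasp; the last joint's range is limited). The gripper opens to 85 mm and grips with 20 to 120 N. Pads are 22 mm wide; open, the fingers measure 114 mm over their backs; the gripper's body (76 mm by 85 mm) begins 54 mm behind the grasp point. The pads swing forward as they close: fully open they stand 13 mm farther back than shut.
Start: joints at [0.958, 0.245, 1.558, -0, 1.339, -0.174], TCP at [276.154, 588.433, 231.29] pointing down, gripper open.
Joint ranges: [-3.13, 3.13], [-1.02, 2.26], [0.13, 2.54], [-0.95, 4.09], [0.21, 2.88], [-2.74, 2.74]. Speed limits (rad/s): [2.57, 2.57, 3.14, 3.14, 3.14, 3.14].

### API

Orientations are given as a rotation vector (axis times angle).
In Python, from workcell import get_state, grab_frame, calibration, close_job, pinch_z gives the robot as it stands.
- The arm moves only by the tool send_rows, never from a script. Its argument "deltas" is a list of rows, each an object with "travel": the shift along the tool's x, y, z in mm, a list of three; "twist": the turn, a rotation vector about the tool's x, y, z in degrees, a list of three; "claw": the opening, from -1 (shut) to 1 (fully open). A call has 1 to 12 rows; each row shifts and turns the commanded pose from where the row before left it, along the tool's axes as they then stand; what a row does not reach is not made up. A row lasts 1/10 s, in which the tool goes at most 50 mm and 8.59 degrees, less where a joint would pass 70% of its speed; a pose out of reach is approached as far as the arm can. A call is refused whole if a number of a shift passes 50 or a number of a turn 8.59, either way. A call with a gripper value outside its range is refused whole. The fingers move at their own pace and stop on an object; the grip force is fixed at half the most. Time passes only in rows, so rows that do not move let the fingers close. It gives the time, the measured TCP pose, the force and the opening at its end, in the units of the state.
- get_state(): the state, without advancing time (a new reading comes with each control period).
- grab_frame(name): name is "scene" or "top"; returns (picture, depth): 480x640x3 uint8, blue, green, red; 480x640 float32, mm along the optical axis (not along the pixel's ray), 0 where there is no reading.
- calibration(name): a dict with "fovy" (degrees; the focal length in pixels is half the picture's height over the tangent of half this angle, whatever the lens; pixels are square), "cx", "cy" (the principal point, pixels), "xyz" and "orientation" of the camera in the world. Camera axes: x right, y down, z forward; pixel columns grow to the right and rows downward; lengths in mm; the calibration is good to about 2 mm. A picture is of the moment at which its call begins. calibration takes no time and is no camera call.
- close_job(): hands the job in, once; it reports no verdict.
The state is a dict: "clock": time; "qpos": joint angles; "joint_velocities": joint speeds; "joint_torque": joint torques, N m; "eef_pos": TCP position; "orientation": TCP orientation; "force": force on the tool from outside, world axes, zero at the start; "ft_torque": the same for the moment, N m; "opening": finger opening in mm.
Only numpy, scipy, OpenCV 4.12 (cv2) and the standard library are available. Lean on these libraries where they do the work, as an engineer would, in place of code of your own. Each camera call takes 0.05 s, during which the arm holds its last target. There are 200 camera calls.

## Working session

There is one attempt and no reset: what is moved stays moved. The work goes in short steps, Python scripts to look and compute and a tool call to move; the robot and the scene stay as the last step left them, time stands still between calls to the robot, and variables do not carry over. Pictures are saved under pics/ and viewed, about 8 in all and at most 12, crops included, and the job is handed in when it is done.

Besides the shell and the picture viewer there is one more tool, called after "Request:" as name([rows], argument=value, ...), one row to a line, values as JSON. send_rows: Moves the arm, as the interface text tells. Its arguments: {"type":"object","properties":{"deltas":{"type":"array","items":{"type":"object","properties":{"travel":{"type":"array","items":{"type":"number"}},"twist":{"type":"array","items":{"type":"number"}},"claw":{"type":"number"}}}}},"required":["deltas"]}

```bash
mkdir -p pics; ls; cat > h.py <<'E'
import numpy as np, cv2
from scipy.spatial.transform import Rotation as R
from workcell import *
def cam(n):
    c=calibration(n); f=240/np.tan(np.radians(c["fovy"])/2)
    return c,f,R.from_rotvec(c["orientation"]).as_matrix(),np.array(c["xyz"])
def ray(n,u,v):
    c,f,M,o=cam(n); return o,M@np.array([(u-c["cx"])/f,(v-c["cy"])/f,1.])
def onplane(n,u,v,z):
    o,d=ray(n,u,v); return o+d*(z-o[2])/d[2]
def cloud(n,D):
    c,f,M,o=cam(n); v,u=np.mgrid[:480,:640]
    P=np.stack([(u-c["cx"])/f*D,(v-c["cy"])/f*D,D],-1)@M.T+o
    P[D<=0]=np.nan; return P
E
python3 - <<'E'
from h import *
s=get_state()
for k,v in s.items(): print(k,np.round(v,3))
print(pinch_z if not callable(pinch_z) else pinch_z())
print(R.from_rotvec(s["orientation"]).as_matrix().round(3))
for n in("scene","top"):
    print(n,calibration(n)); p,d=grab_frame(n); cv2.imwrite(f"pics/{n}0.png",p); np.savez(f"{n}0.npz",p=p,d=d)
E
```

```text
pics
clock 0.0
qpos [ 0.958  0.246  1.559  0.     1.339 -0.174]
joint_velocities [ 0.    -0.001 -0.001  0.001 -0.    -0.001]
joint_torque [ 2.0000e-03 -4.2953e+01 -3.2612e+01 -0.0000e+00  5.0000e-03 -0.0000e+00]
eef_pos [275.817 587.966 230.18 ]
orientation [-1.545  0.345 -0.344]
force [0.538 0.014 1.303]
ft_torque [0.032 0.027 0.017]
opening 85.649
18.700000000000003
[[ 0.905 -0.001  0.425]
 [-0.425 -0.002  0.905]
 [-0.    -1.    -0.002]]
scene {'fovy': 46.31994078142988, 'cx': 320.7188853191295, 'cy': 230.61435469274795, 'xyz': array([1380.20428512, -238.23289315, 1390.44579574]), 'orientation': array([-2.1644679 , -1.51206469,  0.44908815])}
top {'fovy': 57.72856650679454, 'cx': 318.94533813100117, 'cy': 235.41424304866908, 'xyz': array([ 420.79536268,   63.76601004, 1222.8246837 ]), 'orientation': array([-2.14182512,  2.11549965, -0.19475479])}
```

View pics/top0.png

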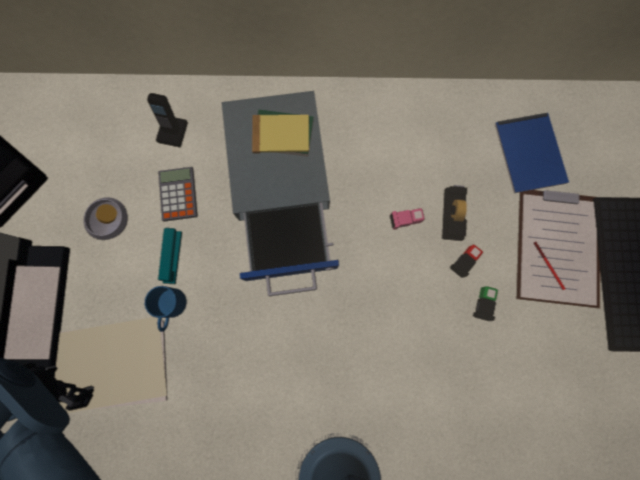

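View pics/scene0.png

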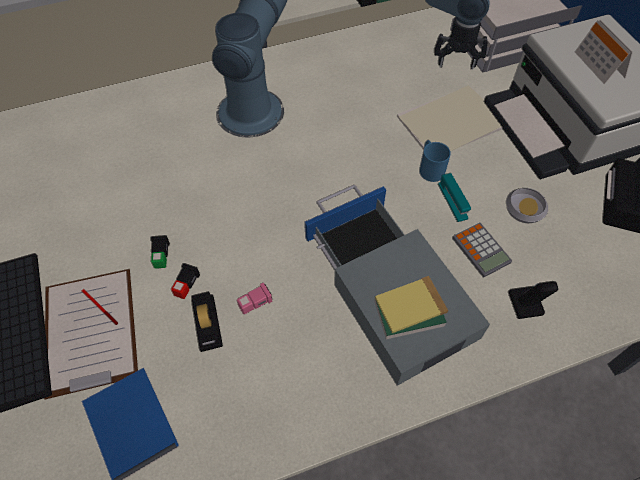

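Top view: red stamp at about (467,260), cap up-right at (475,252), the pink look-alike at (407,218) and the tape dispenser at (455,213). The drawer panel is around (290,270) and the handle bar around (291,291). Now I'll measure these.

```bash
cat > m.py <<'E'
from h import *
d=np.load("top0.npz"); p,D=d["p"],d["d"]; P=cloud("top",D)
hsv=cv2.cvtColor(p,cv2.COLOR_BGR2HSV)
def win(u0,u1,v0,v1):
    m=np.zeros((480,640),bool); m[v0:v1,u0:u1]=1; return m
print("desk z",np.nanmedian(P[350:400,350:450,2]))
def rect(name,m,z=None):
    v,u=np.nonzero(m)
    q=np.array([onplane("top",a,b,z) for a,b in zip(u,v)]) if z is not None else P[m]
    q=q[~np.isnan(q[:,0])]
    r=cv2.minAreaRect(q[:,:2].astype(np.float32)); print(name,len(q),"rect",np.round(r[0],1),np.round(r[1],1),round(r[2],1),"mean",q.mean(0).round(1),"zmed/max",np.median(P[m][:,2]).round(1)); return q
s=win(445,490,240,282)
red=s&((hsv[...,0]<8)|(hsv[...,0]>174))&(hsv[...,1]>150)&(hsv[...,2]>90)
blk=s&(p.max(2)<70)
hi=s&(P[...,2]>15)
q1=rect("red",red); q2=rect("blk",blk); rect("stamp hi",hi)
print("stamp z top pct",np.nanpercentile(P[hi][:,2],[10,50,90]))
rect("tape hi",win(435,475,180,243)&(P[...,2]>15)&(np.arange(480)[:,None]<243))
rect("green hi",win(470,502,283,324)&(P[...,2]>15))
blue=win(235,345,255,285)&(hsv[...,0]>100)&(hsv[...,0]<125)&(hsv[...,1]>120)&(P[...,2]>80)
q=rect("panel top",blue,94)
v=np.polyfit(q[:,1],q[:,0],1); print("panel slope",v, "ang",np.degrees(np.arctan(v[0])))
hb=win(255,325,268,300)&(P[...,2]>55)&(P[...,2]<90)&(hsv[...,1]<110)
bar=win(262,322,283,298)&(P[...,2]>60)
q=rect("bar",bar,84); v=np.polyfit(q[:,1],q[:,0],1); print("bar",v,np.degrees(np.arctan(v[0])), q[:,1].min(),q[:,1].max())
cab=win(215,335,85,222)&(P[...,2]>90)&(P[...,2]<112)
v,u=np.nonzero(cab); q=P[cab]; r=cv2.minAreaRect(q[:,:2].astype(np.float32)); print("cab",r,cv2.boxPoints(r).round(0).tolist(),np.median(q[:,2]))
fl=win(255,322,212,260)&(P[...,2]<40); print("floor z",np.nanmedian(P[fl][:,2])); rect("floor",fl)
E
python3 m.py
```

```text
desk z 0.15283390521517504
red 61 rect [ 594.3 -363.6] [33.6 28.6] 49.3 mean [ 594.5 -357.7   40.6] zmed/max nan
blk 323 rect [ 562.4 -335.1] [43.1 57.1] 53.7 mean [ 558.8 -333.4   38.3] zmed/max nan
stamp hi 520 rect [ 579.2 -338.6] [63.  88.5] 53.9 mean [ 570.9 -343.1   38.4] zmed/max 39.8
stamp z top pct [29.86700178 39.79421697 43.99418066]
tape hi 1185 rect [ 708.8 -320.2] [ 60.4 151.4] 84.7 mean [ 704.3 -314.2   43.8] zmed/max 45.2
green hi 570 rect [ 456.7 -393.7] [48.7 88.3] 78.6 mean [ 454.9 -390.9   38.1] zmed/max 39.6
panel top 541 rect [536.4 138.2] [ 16.3 251.8] 8.6 mean [535.7 143.3  94. ] zmed/max 93.9
panel slope [-1.50108981e-01  5.57179622e+02] ang -8.53687225351153
bar 241 rect [485.1 132.8] [ 31.  130.3] 0.7 mean [482.4 137.6  84. ] zmed/max 83.0
bar [-7.86223728e-02  4.93269925e+02] -4.495482446632696 67.70457002807842 198.13229149588676
cab ((858.6956176757812, 187.4231719970703), (322.70111083984375, 260.5674133300781), 8.601461410522461) [[680.0, 292.0], [719.0, 34.0], [1038.0, 83.0], [999.0, 340.0]] 100.10347487443073
floor z 19.60281856944175
floor 3174 rect [638.9 149.2] [136.2 187. ] 0.9 mean [637.9 149.   19.6] zmed/max 19.6
```

```bash
cat > m2.py <<'E'
from h import *
d=np.load("top0.npz"); P=cloud("top",d["d"]); hsv=cv2.cvtColor(d["p"],cv2.COLOR_BGR2HSV)
d2=np.load("scene0.npz"); Q=cloud("scene",d2["d"])
for n,C in(("top",P),("scene",Q)):
    q=C.reshape(-1,3); q=q[(q[:,2]>28)&(q[:,2]<50)&(np.hypot(q[:,0]-573,q[:,1]+343)<58)]
    c=np.median(q[:,:2],0)
    for a in (-36,):
        w,V=np.linalg.eigh(np.cov(q[:,:2].T)); ax=V[:,1]*np.sign(V[0,1]); print(n,len(q),"axis deg",np.degrees(np.arctan2(ax[1],ax[0])),np.sqrt(w))
    r=cv2.minAreaRect(q[:,:2].astype(np.float32)); print(r)
    pe=np.array([-ax[1],ax[0]])
    L=(q[:,:2]-c)@ax; W=(q[:,:2]-c)@pe
    l=np.percentile(L,[1,99]); w=np.percentile(W,[1,99]); print("len",np.ptp(l),"wid",np.ptp(w),"centre",c+ax*l.mean()+pe*w.mean())
s=get_state(); print(s["eef_pos"],s["clock"])
E
python3 m2.py
```

```text
top 474 axis deg -39.059722601458404 [11.72239841 25.78889111]
((572.2874145507812, -348.3590087890625), (46.28678894042969, 86.63421630859375), 48.08079528808594)
len 84.80716893914695 wid 42.49485150456633 centre [ 573.79991925 -345.95074381]
scene 466 axis deg -38.89265080623868 [12.08702851 26.29726666]
((576.0208740234375, -350.2315368652344), (46.01049041748047, 92.8056411743164), 49.04261779785156)
len 86.12028294996298 wid 42.53386948976063 centre [ 578.60117878 -349.58602083]
[275.87984094 588.01885302 230.30139009] 0.1
```

Request:
send_rows([
  {"travel": [15, 0, -16], "claw": 1},
  {"travel": [30, 0, -33]},
  {"travel": [30, 0, -33]},
  {"travel": [30, 0, -33]},
  {"travel": [30, 0, -33]},
  {"travel": [30, 0, -33]},
  {"travel": [30, 0, -33]},
  {"travel": [30, 0, -33]},
  {"travel": [30, 0, -33]},
  {"travel": [30, 0, -33]},
  {"travel": [30, 0, -33]},
  {"travel": [30, 0, -33]},
])

```text
validation failed for argument at $.de...
```

Request:
send_rows([
  {"travel": [30, 0, -33]},
  {"travel": [30, 0, -33]},
  {"travel": [30, 0, -33]},
  {"travel": [30, 0, -33]},
  {"travel": [30, 0, -33]},
  {"travel": [30, 0, -33]},
  {"travel": [30, 0, -33]},
  {"travel": [30, 0, -33]},
  {"travel": [20, 0, -20]},
  {"twist": [0, 7, 0]},
  {"twist": [0, 7, 0]},
  {"claw": 0.6},
])

```text
validation failed for argument at $.de...
```

```bash
cat >> h.py <<'E'
def st():
    s=get_state(); M=R.from_rotvec(s["orientation"]).as_matrix()
    print("t",round(s["clock"],2),"tcp",np.round(s["eef_pos"],1),"phi",np.degrees(np.arctan2(M[1,2],M[0,2])).round(2),"ydown",M[:,1].round(3),"F",np.round(s["force"],1),"op",round(float(s["opening"]),1),"q",np.round(s["qpos"],2))
    return s,M
def to(target):
    s,M=st(); print("tool delta to",target,(M.T@(np.array(target)-s["eef_pos"])).round(1))
E
python3 -c "
from h import *
to([574.5,-348,120])"
```

```text
t 0.1 tcp [275.9 588.  230.3] phi 64.86 ydown [-0.001 -0.001 -1.   ] F [-0.   0.8  0.4] op 85.3 q [ 0.96  0.25  1.56  0.    1.34 -0.17]
tool delta to [574.5, -348, 120] [ 668.   111.3 -720.3]
```

Request:
send_rows([
  {"travel": [15, 0, -16], "twist": [0, 0, 0], "claw": 1},
  {"travel": [30, 0, -33], "twist": [0, 0, 0], "claw": 1},
  {"travel": [30, 0, -33], "twist": [0, 0, 0], "claw": 1},
  {"travel": [30, 0, -33], "twist": [0, 0, 0], "claw": 1},
  {"travel": [30, 0, -33], "twist": [0, 0, 0], "claw": 1},
  {"travel": [30, 0, -33], "twist": [0, 0, 0], "claw": 1},
  {"travel": [30, 0, -33], "twist": [0, 0, 0], "claw": 1},
  {"travel": [30, 0, -33], "twist": [0, 0, 0], "claw": 1},
  {"travel": [30, 0, -33], "twist": [0, 0, 0], "claw": 1},
  {"travel": [30, 0, -33], "twist": [0, 0, 0], "claw": 1},
  {"travel": [30, 0, -33], "twist": [0, 0, 0], "claw": 1},
  {"travel": [30, 0, -33], "twist": [0, 0, 0], "claw": 1},
])

```text
clock: 1.3
eef_pos: [427.4, 97.0, 231.1]
orientation: [-1.543, 0.344, -0.344]
force: [1.0, -0.0, -0.2]
opening: 85.4
```

Request:
send_rows([
  {"travel": [30, 0, -33], "twist": [0, 0, 0], "claw": 1},
  {"travel": [30, 0, -33], "twist": [0, 0, 0], "claw": 1},
  {"travel": [30, 0, -33], "twist": [0, 0, 0], "claw": 1},
  {"travel": [30, 0, -33], "twist": [0, 0, 0], "claw": 1},
  {"travel": [30, 0, -33], "twist": [0, 0, 0], "claw": 1},
  {"travel": [30, 0, -33], "twist": [0, 0, 0], "claw": 1},
  {"travel": [30, 0, -33], "twist": [0, 0, 0], "claw": 1},
  {"travel": [30, 0, -33], "twist": [0, 0, 0], "claw": 1},
  {"travel": [20, 0, -20], "twist": [0, 0, 0], "claw": 1},
  {"travel": [0, 0, 0], "twist": [0, 7, 0], "claw": 1},
  {"travel": [0, 0, 0], "twist": [0, 7, 0], "claw": 1},
  {"travel": [0, 0, 0], "twist": [0, 0, 0], "claw": 0.6},
])

```text
clock: 2.5
eef_pos: [541.9, -268.9, 230.6]
orientation: [-1.503, 0.536, -0.534]
force: [0.2, -0.2, 0.9]
opening: 72.9
```

```bash
python3 -c "
from h import *
to([574.5,-348,120])"
```

```text
t 2.5 tcp [ 541.9 -268.9  230.6] phi 50.84 ydown [-0.001  0.001 -1.   ] F [ 0.2 -0.2  0.9] op 72.9 q [-0.65  0.14  1.68  0.    1.32 -1.54]
tool delta to [574.5, -348, 120] [ 75.4 110.5 -40.7]
```

Request:
send_rows([
  {"travel": [38, 0, -20], "twist": [0, 0, 0], "claw": 0.6},
  {"travel": [37, 0, -20], "twist": [0, 0, 0], "claw": 0.6},
  {"travel": [0, 30, 0], "twist": [0, 0, 0], "claw": 0.6},
  {"travel": [0, 40, 0], "twist": [0, 0, 0], "claw": 0.6},
  {"travel": [0, 40, 0], "twist": [0, 0, 0], "claw": 0.6},
  {"travel": [0, 0, 0], "twist": [0, 0, 0], "claw": 0.6},
])

```text
clock: 3.1
eef_pos: [571.3, -343.8, 113.8]
orientation: [-1.499, 0.543, -0.522]
force: [-0.9, 0.1, -0.9]
opening: 68.2
```

```bash
python3 -c "
from h import *
to([574.5,-348,4])
for n in ('scene',):
    p,d=grab_frame(n); cv2.imwrite('pics/s1.png',cv2.resize(p[190:360,110:300],None,fx=3,fy=3))
"
```

```text
t 3.1 tcp [ 571.3 -343.8  113.8] phi 51.0 ydown [-0.01   0.009 -1.   ] F [-0.9  0.1 -0.9] op 68.2 q [-0.71  0.41  1.58 -0.    1.17 -1.6 ]
tool delta to [574.5, -348, 4] [  6.6 109.7  -1.3]
```

View pics/s1.png

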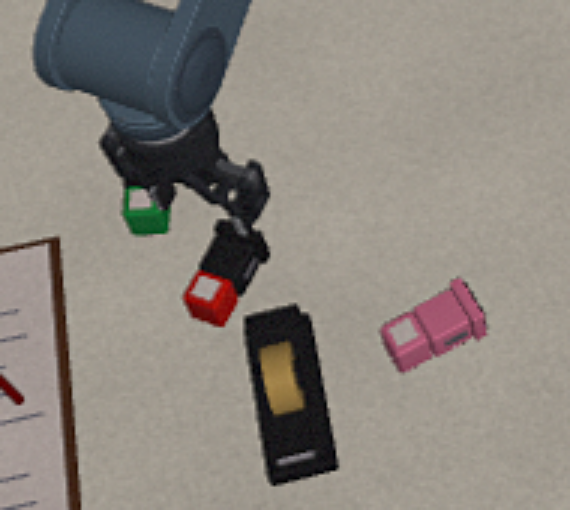

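The gripper is above the stamp, which is clear of the tape dispenser. I'll lower it in stages.

Request:
send_rows([
  {"travel": [3, 0, 0], "twist": [0, 0, 0], "claw": 0.55},
  {"travel": [0, 30, 0], "twist": [0, 0, 0], "claw": 0.55},
  {"travel": [0, 25, 0], "twist": [0, 0, 0], "claw": 0.55},
  {"travel": [0, 0, 0], "twist": [0, 0, 0], "claw": 0.55},
  {"travel": [0, 0, 0], "twist": [0, 0, 0], "claw": 0.55},
  {"travel": [0, 0, 0], "twist": [0, 0, 0], "claw": 0.55},
])

```text
clock: 3.75
eef_pos: [579.1, -350.4, 69.7]
orientation: [-1.506, 0.531, -0.538]
force: [0.2, -0.9, 0.2]
opening: 66.3
```

```bash
python3 -c "
from h import *
to([574.5,-348,5])
"
```

```text
t 3.75 tcp [ 579.1 -350.4   69.7] phi 50.88 ydown [ 0.004 -0.003 -1.   ] F [ 0.2 -0.9  0.2] op 66.3 q [-0.71  0.48  1.58 -0.    1.08 -1.6 ]
tool delta to [574.5, -348, 5] [-5.4 64.6 -1. ]
```

Request:
send_rows([
  {"travel": [-4, 14, -1], "twist": [0, 0, 0], "claw": 0.55},
  {"travel": [0, 16, 0], "twist": [0, 0, 0], "claw": 0.55},
  {"travel": [0, 17, 0], "twist": [0, 0, 0], "claw": 0.55},
  {"travel": [0, 16, 0], "twist": [0, 0, 0], "claw": 0.55},
  {"travel": [0, 0, 0], "twist": [0, 0, 0], "claw": 0.55},
  {"travel": [0, 0, 0], "twist": [0, 0, 0], "claw": 0.55},
  {"travel": [0, 0, 0], "twist": [0, 0, 0], "claw": 0.55},
  {"travel": [0, 0, 0], "twist": [0, 0, 0], "claw": 0.55},
])

```text
clock: 4.55
eef_pos: [574.3, -347.8, 4.3]
orientation: [-1.505, 0.533, -0.536]
force: [-0.2, -0.2, -0.3]
opening: 66.6
```

Request:
send_rows([
  {"travel": [0, 0, 0], "twist": [0, 0, 0], "claw": 0.2},
  {"travel": [0, 0, 0], "twist": [0, 0, 0], "claw": 0.0},
  {"travel": [0, 0, 0], "twist": [0, 0, 0], "claw": -0.2},
  {"travel": [0, 0, 0], "twist": [0, 0, 0], "claw": -1},
  {"travel": [0, 0, 0], "twist": [0, 0, 0], "claw": -1},
  {"travel": [0, 0, 0], "twist": [0, 0, 0], "claw": -1},
  {"travel": [0, 0, 0], "twist": [0, 0, 0], "claw": -1},
])

```text
clock: 5.25
eef_pos: [574.1, -347.7, 4.1]
orientation: [-1.504, 0.534, -0.536]
force: [0.7, -0.3, 5.1]
opening: 39.1
```

Request:
send_rows([
  {"travel": [0, -15, 0], "twist": [0, 0, 0], "claw": -1},
  {"travel": [0, -30, 0], "twist": [0, 0, 0], "claw": -1},
  {"travel": [0, -40, 0], "twist": [0, 0, 0], "claw": -1},
  {"travel": [0, -40, 0], "twist": [0, 0, 0], "claw": -1},
  {"travel": [0, -35, 0], "twist": [0, 0, 0], "claw": -1},
  {"travel": [0, 0, 0], "twist": [0, -8, 0], "claw": -1},
  {"travel": [0, 0, 0], "twist": [0, -8, 0], "claw": -1},
  {"travel": [0, 0, 0], "twist": [0, -8, 0], "claw": -1},
  {"travel": [0, 0, 0], "twist": [0, -8, 0], "claw": -1},
  {"travel": [0, 0, 0], "twist": [0, -8, 0], "claw": -1},
  {"travel": [0, 0, 0], "twist": [0, -7.7, 0], "claw": -1},
  {"travel": [0, 0, 0], "twist": [0, 0, 0], "claw": -1},
])

```text
clock: 6.45
eef_pos: [573.3, -346.8, 163.1]
orientation: [-1.567, -0.117, 0.118]
force: [0.3, -0.0, -1.2]
opening: 39.4
```

```bash
python3 -c "
from h import *
to([618.5,150.6,130])
"
```

```text
t 6.45 tcp [ 573.3 -346.8  163.1] phi 98.55 ydown [-0.001  0.001 -1.   ] F [ 0.3 -0.  -1.2] op 39.4 q [-0.71  0.35  1.55  0.    1.24 -2.43]
tool delta to [618.5, 150.6, 130] [118.7  33.5 485.1]
```

Request:
send_rows([
  {"travel": [5, 0, 22], "twist": [0, 0, 0], "claw": -1},
  {"travel": [10, 0, 44], "twist": [0, 0, 0], "claw": -1},
  {"travel": [11, 0, 45], "twist": [0, 0, 0], "claw": -1},
  {"travel": [11, 0, 45], "twist": [0, 0, 0], "claw": -1},
  {"travel": [11, 0, 45], "twist": [0, 0, 0], "claw": -1},
  {"travel": [11, 0, 45], "twist": [0, 0, 0], "claw": -1},
  {"travel": [11, 0, 45], "twist": [0, 0, 0], "claw": -1},
  {"travel": [11, 0, 45], "twist": [0, 0, 0], "claw": -1},
  {"travel": [11, 0, 45], "twist": [0, 0, 0], "claw": -1},
  {"travel": [11, 0, 45], "twist": [0, 0, 0], "claw": -1},
  {"travel": [11, 0, 40], "twist": [0, 0, 0], "claw": -1},
  {"travel": [5, 0, 19], "twist": [0, 0, 0], "claw": -1},
])

```text
clock: 7.65
eef_pos: [618.0, 154.3, 163.3]
orientation: [-1.567, -0.118, 0.119]
force: [0.4, -0.4, -0.4]
opening: 39.5
```

Request:
send_rows([
  {"travel": [0, 0, 0], "twist": [0, 0, 0], "claw": -1},
  {"travel": [0, 0, 0], "twist": [0, 0, 0], "claw": -1},
  {"travel": [0, 0, 0], "twist": [0, 0, 0], "claw": -1},
])

```text
clock: 7.95
eef_pos: [618.8, 149.3, 163.2]
orientation: [-1.568, -0.116, 0.116]
force: [-0.4, -0.0, -1.4]
opening: 39.6
```

```bash
python3 -c "
from h import *
to([618.5,150.6,24])
p,d=grab_frame('scene'); cv2.imwrite('pics/s2.png',cv2.resize(p[120:360,260:480],None,fx=2.5,fy=2.5))
"
```

```text
t 7.95 tcp [618.8 149.3 163.2] phi 98.46 ydown [-0. -0. -1.] F [-0.4 -0.  -1.4] op 39.6 q [ 0.06  0.28  1.64 -0.    1.22 -1.66]
tool delta to [618.5, 150.6, 24] [ -0.  139.2   1.3]
```

View pics/s2.png

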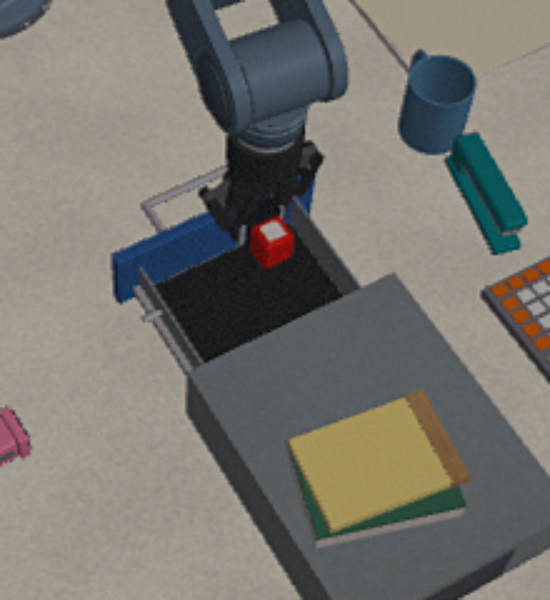

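The stamp is held level above the tray, cap towards the cabinet, so I'll lower it.

Request:
send_rows([
  {"travel": [0, 15, 0], "twist": [0, 0, 0], "claw": -1},
  {"travel": [0, 28, 0], "twist": [0, 0, 0], "claw": -1},
  {"travel": [0, 28, 0], "twist": [0, 0, 0], "claw": -1},
  {"travel": [0, 28, 0], "twist": [0, 0, 0], "claw": -1},
  {"travel": [0, 20, 0], "twist": [0, 0, 0], "claw": -1},
  {"travel": [0, 12, 0], "twist": [0, 0, 0], "claw": -1},
  {"travel": [0, 5, 0], "twist": [0, 0, 0], "claw": -1},
  {"travel": [0, 0, 0], "twist": [0, 0, 0], "claw": -1},
  {"travel": [0, 0, 0], "twist": [0, 0, 0], "claw": -1},
  {"travel": [0, 0, 0], "twist": [0, 0, 0], "claw": -1},
])

```text
clock: 9.0
eef_pos: [620.2, 150.1, 28.7]
orientation: [-1.568, -0.119, 0.115]
force: [1.0, 0.3, -1.2]
opening: 39.2
```

Request:
send_rows([
  {"travel": [0, 2, 0], "twist": [0, 0, 0], "claw": -1},
  {"travel": [0, 2, 0], "twist": [0, 0, 0], "claw": -1},
  {"travel": [0, 1, 0], "twist": [0, 0, 0], "claw": -1},
  {"travel": [0, 0, 0], "twist": [0, 0, 0], "claw": -1},
  {"travel": [0, 0, 0], "twist": [0, 0, 0], "claw": -1},
])

```text
clock: 9.5
eef_pos: [619.2, 150.0, 22.2]
orientation: [-1.568, -0.117, 0.117]
force: [-0.3, -0.1, -1.1]
opening: 39.3
```

Request:
send_rows([
  {"travel": [0, 0, 0], "twist": [0, 0, 0], "claw": -0.05},
  {"travel": [0, 0, 0], "twist": [0, 0, 0], "claw": 0.0},
  {"travel": [0, 0, 0], "twist": [0, 0, 0], "claw": 0.1},
  {"travel": [0, 0, 0], "twist": [0, 0, 0], "claw": 0.2},
  {"travel": [0, 0, 0], "twist": [0, 0, 0], "claw": 0.4},
  {"travel": [0, 0, 0], "twist": [0, 0, 0], "claw": 0.5},
  {"travel": [0, 0, 0], "twist": [0, 0, 0], "claw": 0.5},
  {"travel": [0, 0, 0], "twist": [0, 0, 0], "claw": 0.5},
])

```text
clock: 10.3
eef_pos: [619.2, 150.0, 22.3]
orientation: [-1.568, -0.117, 0.117]
force: [0.2, -0.5, -0.7]
opening: 64.0
```

Request:
send_rows([
  {"travel": [0, -6, 0], "twist": [0, 0, 0], "claw": 0.5},
  {"travel": [0, -14, 0], "twist": [0, 0, 0], "claw": 0.5},
  {"travel": [0, -25, 0], "twist": [0, 0, 0], "claw": 0.5},
  {"travel": [0, -35, 0], "twist": [0, 0, 0], "claw": 0.5},
  {"travel": [0, -40, 0], "twist": [0, 0, 0], "claw": 0.5},
  {"travel": [0, -25, 0], "twist": [0, 0, 0], "claw": 0.5},
  {"travel": [-25, 0, 0], "twist": [0, 0, 0], "claw": 0.2},
  {"travel": [-40, 0, 0], "twist": [0, 0, 0], "claw": -0.05},
  {"travel": [-40, 0, 0], "twist": [0, 0, 0], "claw": -0.05},
  {"travel": [-40, 0, 0], "twist": [0, 0, 0], "claw": -0.05},
  {"travel": [0, 0, 0], "twist": [0, 8, 0], "claw": -0.05},
  {"travel": [0, 0, 0], "twist": [0, 8, 0], "claw": -0.05},
])

```text
clock: 11.5
eef_pos: [474.8, 128.4, 168.4]
orientation: [-1.568, 0.105, -0.108]
force: [1.3, -1.0, -0.3]
opening: 40.6
```

```bash
cat > m3.py <<'E'
from h import *
p,D=grab_frame('top'); cv2.imwrite('pics/t3.png',cv2.resize(p[190:320,200:380],None,fx=4,fy=4))
st()
E
python3 m3.py
```

```text
t 11.55 tcp [475.5 128.4 168.7] phi 82.03 ydown [ 0.002  0.    -1.   ] F [0.1 0.  0.2] op 40.6 q [ 0.03 -0.06  2.01  0.    1.19 -1.4 ]
```

View pics/t3.png

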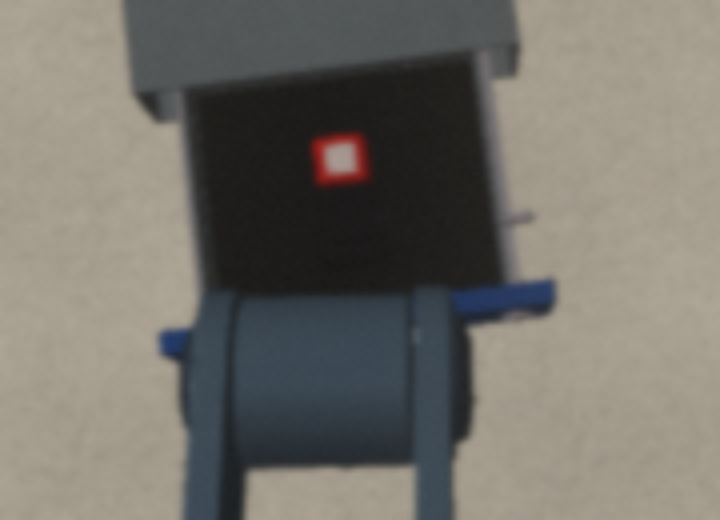

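The stamp lies flat in the tray's front part, cap at about (340,158) in the crop. Next I'll turn the jaws in line with the drawer to take the handle.

Request:
send_rows([
  {"travel": [0, 0, 0], "twist": [0, 8, 0], "claw": -0.05},
  {"travel": [0, 0, 0], "twist": [0, 8, 0], "claw": -0.05},
  {"travel": [0, 0, 0], "twist": [0, 8, 0], "claw": -0.05},
  {"travel": [0, 0, 0], "twist": [0, 8, 0], "claw": -0.05},
  {"travel": [0, 0, 0], "twist": [0, 8, 0], "claw": -0.05},
  {"travel": [0, 0, 0], "twist": [0, 8, 0], "claw": -0.05},
  {"travel": [0, 0, 0], "twist": [0, 8, 0], "claw": -0.05},
  {"travel": [0, 0, 0], "twist": [0, 8, 0], "claw": -0.05},
  {"travel": [0, 0, 0], "twist": [0, 8, 0], "claw": -0.05},
  {"travel": [0, 0, 0], "twist": [0, 0, 0], "claw": -0.05},
  {"travel": [0, 0, 0], "twist": [0, 0, 0], "claw": -0.05},
])

```text
clock: 12.65
eef_pos: [476.1, 128.4, 168.0]
orientation: [-1.292, 1.069, -1.07]
force: [0.5, 0.0, -0.4]
opening: 40.8
```

```bash
python3 -c "
from h import *
to([480,129.7,60])"
```

```text
t 12.65 tcp [476.1 128.4 168. ] phi 10.79 ydown [ 0.001  0.    -1.   ] F [ 0.5  0.  -0.4] op 40.8 q [ 0.03 -0.06  2.01 -0.    1.19 -0.16]
tool delta to [480, 129.7, 60] [ -0.5 108.    4. ]
```

Request:
send_rows([
  {"travel": [0, 10, 4], "twist": [0, 2.2, 0], "claw": -0.05},
  {"travel": [0, 25, 0], "twist": [0, 0, 0], "claw": -0.05},
  {"travel": [0, 25, 0], "twist": [0, 0, 0], "claw": -0.05},
  {"travel": [0, 10, 0], "twist": [0, 0, 0], "claw": -0.05},
  {"travel": [0, 0, 0], "twist": [0, 0, 0], "claw": -0.05},
  {"travel": [0, 0, 0], "twist": [0, 0, 0], "claw": -0.05},
  {"travel": [0, 0, 0], "twist": [0, 0, 0], "claw": -0.05},
])

```text
clock: 13.35
eef_pos: [480.8, 129.2, 98.8]
orientation: [-1.273, 1.099, -1.102]
force: [0.7, 0.0, -0.4]
opening: 40.3
```

```bash
python3 -c "
from h import *
to([480,129.7,60])
p,d=grab_frame('scene'); cv2.imwrite('pics/s4.png',cv2.resize(p[130:280,280:420],None,fx=4,fy=4))
"
```

```text
t 13.35 tcp [480.8 129.2  98.8] phi 8.4 ydown [ 0.003  0.    -1.   ] F [ 0.7  0.  -0.4] op 40.3 q [ 0.03  0.06  2.03  0.    1.05 -0.11]
tool delta to [480, 129.7, 60] [-0.6 38.8 -0.9]
```

View pics/s4.png

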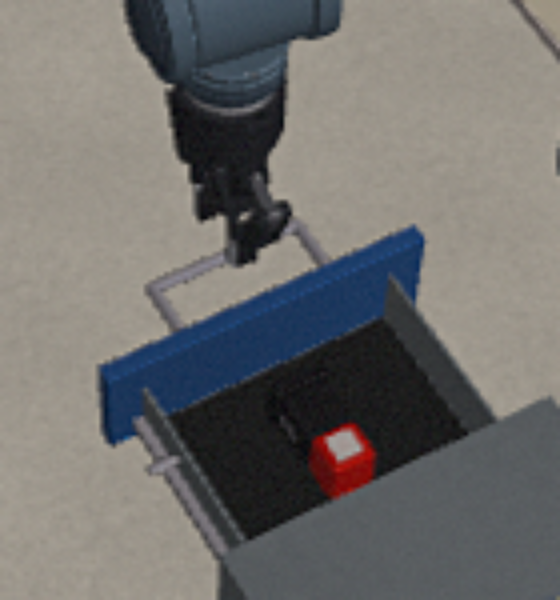

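The stamp is flat in the tray and the gripper is centred above the handle bar.

Request:
send_rows([
  {"travel": [0, 8, 0], "twist": [0, 0, 0], "claw": -0.05},
  {"travel": [0, 8, 0], "twist": [0, 0, 0], "claw": -0.05},
  {"travel": [0, 8, 0], "twist": [0, 0, 0], "claw": -0.05},
  {"travel": [0, 8, 0], "twist": [0, 0, 0], "claw": -0.05},
  {"travel": [0, 6, 0], "twist": [0, 0, 0], "claw": -0.05},
  {"travel": [0, 0, 0], "twist": [0, 0, 0], "claw": -0.05},
  {"travel": [0, 0, 0], "twist": [0, 0, 0], "claw": -0.05},
  {"travel": [0, 0, 0], "twist": [0, 0, 0], "claw": -0.05},
])

```text
clock: 14.2
eef_pos: [480.1, 129.2, 59.6]
orientation: [-1.274, 1.1, -1.101]
force: [-0.1, -0.4, -0.4]
opening: 41.0
```

Request:
send_rows([
  {"travel": [0, 0, 0], "twist": [0, 0, 0], "claw": -0.3},
  {"travel": [0, 0, 0], "twist": [0, 0, 0], "claw": -0.5},
  {"travel": [0, 0, 0], "twist": [0, 0, 0], "claw": -0.7},
  {"travel": [0, 0, 0], "twist": [0, 0, 0], "claw": -1},
  {"travel": [0, 0, 0], "twist": [0, 0, 0], "claw": -1},
  {"travel": [0, 0, 0], "twist": [0, 0, 0], "claw": -1},
  {"travel": [0, 0, 0], "twist": [0, 0, 0], "claw": -1},
  {"travel": [0, 0, 0], "twist": [0, 0, 0], "claw": -1},
])

```text
clock: 15.0
eef_pos: [480.2, 129.2, 59.8]
orientation: [-1.274, 1.1, -1.102]
force: [0.9, 0.7, 5.5]
opening: 7.6
```

```bash
python3 -c "
from h import *
s,M=st()
X=np.array([np.cos(np.radians(8.6)),np.sin(np.radians(8.6)),0])
print('drawer out approx', 700.5*X[0]+163.5*X[1]-s['eef_pos']@X-65, 'lat', s['eef_pos'][:2]@[-X[1],X[0]]-163.5*X[0]+700.5*X[1])"
```

```text
t 15.0 tcp [480.2 129.2  59.8] phi 8.36 ydown [ 0.001  0.    -1.   ] F [0.9 0.7 5.5] op 7.6 q [ 0.03  0.12  2.05  0.    0.97 -0.11]
drawer out approx 157.92012670192003 lat -0.9621008724904954
```

Request:
send_rows([
  {"travel": [0, 0, 3], "twist": [0, 0, 0], "claw": -1},
  {"travel": [0, 0, 6], "twist": [0, 0, 0], "claw": -1},
  {"travel": [0, 0, 9], "twist": [0, 0, 0], "claw": -1},
  {"travel": [0, 0, 10], "twist": [0, 0, 0], "claw": -1},
  {"travel": [0, 0, 10], "twist": [0, 0, 0], "claw": -1},
  {"travel": [0, 0, 10], "twist": [0, 0, 0], "claw": -1},
  {"travel": [0, 0, 10], "twist": [0, 0, 0], "claw": -1},
  {"travel": [0, 0, 10], "twist": [0, 0, 0], "claw": -1},
  {"travel": [0, 0, 10], "twist": [0, 0, 0], "claw": -1},
  {"travel": [0, 0, 10], "twist": [0, 0, 0], "claw": -1},
  {"travel": [0, 0, 7], "twist": [0, 0, 0], "claw": -1},
  {"travel": [0, 0, 4], "twist": [0, 0, 0], "claw": -1},
])

```text
clock: 16.2
eef_pos: [578.2, 143.8, 59.7]
orientation: [-1.275, 1.101, -1.101]
force: [-1.8, 0.8, 6.7]
opening: 7.9
```

Request:
send_rows([
  {"travel": [0, 0, 3], "twist": [0, 0, 0], "claw": -1},
  {"travel": [0, 0, 5], "twist": [0, 0, 0], "claw": -1},
  {"travel": [0, 0, 5], "twist": [0, 0, 0], "claw": -1},
  {"travel": [0, 0, 5], "twist": [0, 0, 0], "claw": -1},
  {"travel": [0, 0, 3], "twist": [0, 0, 0], "claw": -1},
  {"travel": [0, 0, 0], "twist": [0, 0, 0], "claw": -1},
  {"travel": [0, 0, 0], "twist": [0, 0, 0], "claw": -1},
])

```text
clock: 16.9
eef_pos: [599.0, 146.9, 59.8]
orientation: [-1.273, 1.1, -1.102]
force: [0.9, 1.3, 4.1]
opening: 8.1
```

```bash
cat > d.py <<'E'
from h import *
s,M=st(); X=np.array([np.cos(np.radians(8.6)),np.sin(np.radians(8.6)),0]); Y=np.array([-X[1],X[0],0])
print('out',(np.array([700.5,163.5,0])-s['eef_pos'])@X-65,'lat',(s['eef_pos']-np.array([700.5,163.5,0]))@Y,'Fx',s['force']@X,'Fy',s['force']@Y)
E
python3 d.py
```

```text
t 16.9 tcp [599.  146.9  59.8] phi 8.36 ydown [ 0.001  0.    -1.   ] F [0.9 1.3 4.1] op 8.1 q [ 0.06  0.37  1.74  0.    1.03 -0.09]
out 37.83649680542932 lat -1.281492881371483 Fx 1.0468130153013135 Fy 1.1758300136966189
```

Request:
send_rows([
  {"travel": [0, 0, 3], "twist": [0, 0, 0], "claw": -1},
  {"travel": [0, 0, 4], "twist": [0, 0, 0], "claw": -1},
  {"travel": [0, 0, 4], "twist": [0, 0, 0], "claw": -1},
  {"travel": [0, 0, 4], "twist": [0, 0, 0], "claw": -1},
  {"travel": [0, 0, 4], "twist": [0, 0, 0], "claw": -1},
  {"travel": [0, 0, 4], "twist": [0, 0, 0], "claw": -1},
  {"travel": [0, 0, 3], "twist": [0, 0, 0], "claw": -1},
  {"travel": [0, 0, 2], "twist": [0, 0, 0], "claw": -1},
  {"travel": [0, 0, 0], "twist": [0, 0, 0], "claw": -1},
  {"travel": [0, 0, 0], "twist": [0, 0, 0], "claw": -1},
])

```text
clock: 17.9
eef_pos: [622.0, 150.3, 59.7]
orientation: [-1.284, 1.108, -1.096]
force: [-18.8, -2.9, 20.4]
opening: 7.9
```

```bash
python3 d.py
```

```text
t 17.9 tcp [622.  150.3  59.7] phi 8.4 ydown [-0.012 -0.002 -1.   ] F [-18.8  -2.9  20.4] op 7.9 q [ 0.06  0.43  1.67 -0.    1.06 -0.09]
out 14.564889225400023 lat -1.3419131849494201 Fx -19.010624895971482 Fy -0.019551800574080812
```

```bash
python3 - <<'E'
from h import *
p,D=grab_frame('scene'); cv2.imwrite('pics/s5.png',cv2.resize(p[160:290,290:440],None,fx=5,fy=4.5,interpolation=cv2.INTER_CUBIC))
pt,Dt=grab_frame('top'); cv2.imwrite('pics/t5.png',cv2.resize(pt[180:280,200:360],None,fx=5,fy=5))
P=cloud('top',Dt); X=np.array([np.cos(np.radians(8.6)),np.sin(np.radians(8.6))]); O=np.array([700.5,163.5])
hsv=cv2.cvtColor(pt,cv2.COLOR_BGR2HSV); w=np.zeros((480,640),bool); w[190:270,210:350]=1
b=w&(hsv[...,0]>100)&(hsv[...,0]<125)&(hsv[...,1]>120)&(P[...,2]>85)&(P[...,2]<102)
a=(P[b][:,:2]-O)@X; print("panel top along x pct",np.percentile(a,[2,25,50,75,98]).round(1),b.sum())
e=w&(hsv[...,1]<80)&(P[...,2]>96)&(P[...,2]<104); a=(P[e][:,:2]-O)@X; print("cab front min",np.percentile(a,[0.5,2,5,10]).round(1))
E
python3 d.py
```

```text
panel top along x pct [-31.2 -27.4 -24.3 -20.5 -16.7] 163
cab front min [-0.7  1.1  3.5  7.6]
t 18.0 tcp [622.  150.3  59.7] phi 8.41 ydown [-0.012 -0.002 -1.   ] F [-16.6  -2.6  18.8] op 7.9 q [ 0.06  0.43  1.67 -0.    1.06 -0.09]
out 14.569756067786983 lat -1.3227030380938323 Fx -16.796450269621275 Fy -0.11014492279212991
```

View pics/s5.png

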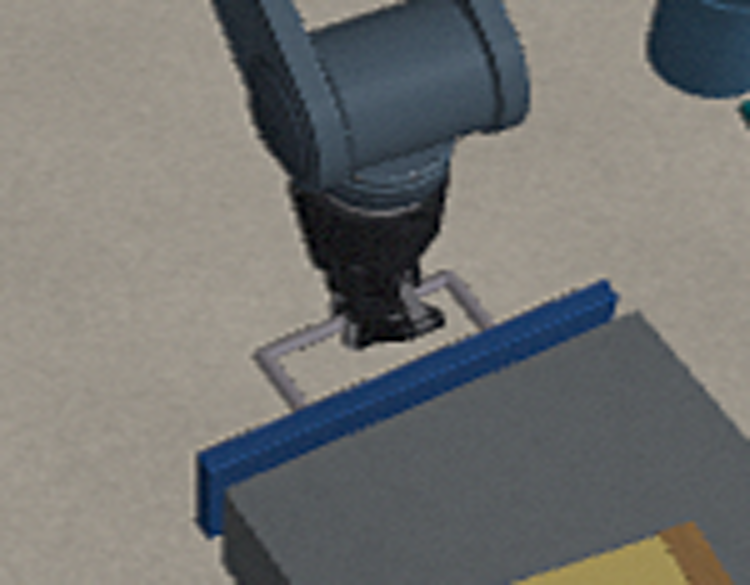

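Request:
send_rows([
  {"travel": [0, 0, 1], "twist": [0, 0, 0], "claw": -1},
  {"travel": [0, 0, 1], "twist": [0, 0, 0], "claw": -1},
  {"travel": [0, 0, 0], "twist": [0, 0, 0], "claw": -1},
  {"travel": [0, 0, 0], "twist": [0, 0, 0], "claw": -1},
])

```text
clock: 18.4
eef_pos: [623.7, 150.5, 59.7]
orientation: [-1.285, 1.109, -1.095]
force: [-18.1, -3.0, 20.9]
opening: 7.8
```

```bash
python3 d.py
```

```text
t 18.4 tcp [623.7 150.5  59.7] phi 8.41 ydown [-0.012 -0.002 -1.   ] F [-18.1  -3.   20.9] op 7.8 q [ 0.06  0.43  1.66 -0.    1.06 -0.09]
out 12.894007105401627 lat -1.3200185926295203 Fx -18.378298196897298 Fy -0.2156128278925019
```

Request:
send_rows([
  {"travel": [0, 0, 1], "twist": [0, 0, 0], "claw": -1},
  {"travel": [0, 0, 1], "twist": [0, 0, 0], "claw": -1},
  {"travel": [0, 0, 1], "twist": [0, 0, 0], "claw": -1},
  {"travel": [0, 0, 1], "twist": [0, 0, 0], "claw": -1},
  {"travel": [0, 0, 1], "twist": [0, 0, 0], "claw": -1},
  {"travel": [0, 0, 1], "twist": [0, 0, 0], "claw": -1},
  {"travel": [0, 0, 0], "twist": [0, 0, 0], "claw": -1},
  {"travel": [0, 0, 0], "twist": [0, 0, 0], "claw": -1},
])

```text
clock: 19.2
eef_pos: [633.1, 151.9, 59.7]
orientation: [-1.276, 1.103, -1.1]
force: [-4.1, 0.8, 8.8]
opening: 7.6
```

```bash
python3 d.py
```

```text
t 19.2 tcp [633.1 151.9  59.7] phi 8.37 ydown [-0.002 -0.    -1.   ] F [-4.1  0.8  8.8] op 7.6 q [ 0.06  0.44  1.64  0.    1.06 -0.08]
out 3.3372271830383937 lat -1.371516361918009 Fx -3.888403025151408 Fy 1.3952785304683506
```

Request:
send_rows([
  {"travel": [0, 0, 1], "twist": [0, 0, 0], "claw": -1},
  {"travel": [0, 0, 1], "twist": [0, 0, 0], "claw": -1},
  {"travel": [0, 0, 0], "twist": [0, 0, 0], "claw": -1},
  {"travel": [0, 0, 0], "twist": [0, 0, 0], "claw": -1},
])

```text
clock: 19.6
eef_pos: [634.7, 152.2, 59.7]
orientation: [-1.277, 1.103, -1.099]
force: [-5.5, -0.5, 9.6]
opening: 7.8
```

```bash
python3 d.py
```

```text
t 19.6 tcp [634.7 152.2  59.7] phi 8.38 ydown [-0.004 -0.    -1.   ] F [-5.5 -0.5  9.6] op 7.8 q [ 0.06  0.45  1.64 -0.    1.06 -0.08]
out 1.7438129804550755 lat -1.3458374872418646 Fx -5.503461074685165 Fy 0.3080165954166137
```

Request:
send_rows([
  {"travel": [0, 0, 1], "twist": [0, 0, 0], "claw": -1},
  {"travel": [0, 0, 1], "twist": [0, 0, 0], "claw": -1},
  {"travel": [0, 0, 0], "twist": [0, 0, 0], "claw": -1},
  {"travel": [0, 0, 0], "twist": [0, 0, 0], "claw": -1},
])

```text
clock: 20.0
eef_pos: [636.6, 152.4, 59.7]
orientation: [-1.278, 1.103, -1.099]
force: [-5.6, 0.1, 10.3]
opening: 7.7
```

```bash
python3 d.py
```

```text
t 20.0 tcp [636.6 152.4  59.7] phi 8.38 ydown [-0.004 -0.    -1.   ] F [-5.6  0.1 10.3] op 7.7 q [ 0.06  0.45  1.63 -0.    1.06 -0.08]
out -0.183117098807557 lat -1.383364601812217 Fx -5.542470467212081 Fy 0.9177238477305955
```

Request:
send_rows([
  {"travel": [0, 0, 1], "twist": [0, 0, 0], "claw": -1},
  {"travel": [0, 0, 1], "twist": [0, 0, 0], "claw": -1},
  {"travel": [0, 0, 0], "twist": [0, 0, 0], "claw": -1},
  {"travel": [0, 0, 0], "twist": [0, 0, 0], "claw": -1},
])

```text
clock: 20.4
eef_pos: [637.7, 152.6, 59.7]
orientation: [-1.28, 1.105, -1.098]
force: [-10.0, 0.2, 13.3]
opening: 8.1
```

```bash
python3 d.py
```

```text
t 20.4 tcp [637.7 152.6  59.7] phi 8.39 ydown [-0.006 -0.001 -1.   ] F [-10.    0.2  13.3] op 8.1 q [ 0.06  0.45  1.63 -0.    1.06 -0.08]
out -1.2427413326401933 lat -1.3661676485187506 Fx -9.868797051752656 Fy 1.660226172563806
```

Request:
send_rows([
  {"travel": [0, 0, 1], "twist": [0, 0, 0], "claw": -1},
  {"travel": [0, 0, 1], "twist": [0, 0, 0], "claw": -1},
  {"travel": [0, 0, 0], "twist": [0, 0, 0], "claw": -1},
  {"travel": [0, 0, 0], "twist": [0, 0, 0], "claw": -1},
])

```text
clock: 20.8
eef_pos: [637.7, 152.6, 59.7]
orientation: [-1.285, 1.109, -1.095]
force: [-18.5, -2.2, 21.0]
opening: 8.0
```

```bash
python3 d.py
```

```text
t 20.8 tcp [637.7 152.6  59.7] phi 8.41 ydown [-0.012 -0.002 -1.   ] F [-18.5  -2.2  21. ] op 8.0 q [ 0.06  0.46  1.62 -0.    1.07 -0.08]
out -1.2387502944961426 lat -1.3913913293684268 Fx -18.60384765669841 Fy 0.5834651136674881
```

Request:
send_rows([
  {"travel": [0, 0, -1], "twist": [0, 0, 0], "claw": -1},
  {"travel": [0, 0, -1], "twist": [0, 0, 0], "claw": -1},
  {"travel": [0, 0, -1], "twist": [0, 0, 0], "claw": -1},
  {"travel": [0, 0, -1], "twist": [0, 0, 0], "claw": -1},
  {"travel": [0, 0, -1], "twist": [0, 0, 0], "claw": -1},
  {"travel": [0, 0, -1], "twist": [0, 0, 0], "claw": -1},
  {"travel": [0, 0, -1], "twist": [0, 0, 0], "claw": -1},
  {"travel": [0, 0, -1], "twist": [0, 0, 0], "claw": -1},
  {"travel": [0, 0, -1], "twist": [0, 0, 0], "claw": -1},
  {"travel": [0, 0, 0], "twist": [0, 0, 0], "claw": -1},
  {"travel": [0, 0, 0], "twist": [0, 0, 0], "claw": -1},
])

```text
clock: 21.9
eef_pos: [633.2, 151.9, 59.8]
orientation: [-1.274, 1.101, -1.101]
force: [-0.8, 0.0, 6.8]
opening: 7.5
```

```bash
python3 d.py
```

```text
t 21.9 tcp [633.2 151.9  59.8] phi 8.36 ydown [ 0.001  0.    -1.   ] F [-0.8  0.   6.8] op 7.5 q [ 0.06  0.44  1.65  0.    1.05 -0.08]
out 3.320017402093299 lat -1.374530057281193 Fx -0.7475329249259116 Fy 0.12983949958058724
```

Request:
send_rows([
  {"travel": [0, 0, -1], "twist": [0, 0, 0], "claw": -1},
  {"travel": [0, 0, -1], "twist": [0, 0, 0], "claw": -1},
  {"travel": [0, 0, -1], "twist": [0, 0, 0], "claw": -1},
  {"travel": [0, 0, 0], "twist": [0, 0, 0], "claw": -1},
  {"travel": [0, 0, 0], "twist": [0, 0, 0], "claw": -1},
])

```text
clock: 22.4
eef_pos: [631.9, 151.7, 59.8]
orientation: [-1.27, 1.098, -1.103]
force: [6.9, 3.1, 1.1]
opening: 7.9
```

```bash
python3 d.py
```

```text
t 22.4 tcp [631.9 151.7  59.8] phi 8.34 ydown [ 0.005  0.001 -1.   ] F [6.9 3.1 1.1] op 7.9 q [ 0.06  0.44  1.65  0.    1.05 -0.08]
out 4.587834251217927 lat -1.3883050574172888 Fx 7.327269845449414 Fy 2.0051296237795917
```

Request:
send_rows([
  {"travel": [0, 0, -1], "twist": [0, 0, 0], "claw": -1},
  {"travel": [0, 0, -1], "twist": [0, 0, 0], "claw": -1},
  {"travel": [0, 0, -1], "twist": [0, 0, 0], "claw": -1},
  {"travel": [0, 0, 0], "twist": [0, 0, 0], "claw": -1},
  {"travel": [0, 0, 0], "twist": [0, 0, 0], "claw": -1},
])

```text
clock: 22.9
eef_pos: [630.7, 151.5, 59.8]
orientation: [-1.266, 1.095, -1.106]
force: [15.3, 4.6, -4.9]
opening: 8.0
```

```bash
python3 d.py
```

```text
t 22.9 tcp [630.7 151.5  59.8] phi 8.32 ydown [ 0.01   0.002 -1.   ] F [15.3  4.6 -4.9] op 8.0 q [ 0.06  0.43  1.66  0.    1.04 -0.09]
out 5.827726787825156 lat -1.3771537040157054 Fx 15.784161167829307 Fy 2.265286349034434
```

Force is about 15.8 N along the drawer and the drawer is holding. I'll hold it for a good second.

Request:
send_rows([
  {"travel": [0, 0, 0], "twist": [0, 0, 0], "claw": -1},
  {"travel": [0, 0, 0], "twist": [0, 0, 0], "claw": -1},
  {"travel": [0, 0, 0], "twist": [0, 0, 0], "claw": -1},
  {"travel": [0, 0, 0], "twist": [0, 0, 0], "claw": -1},
  {"travel": [0, 0, 0], "twist": [0, 0, 0], "claw": -1},
  {"travel": [0, 0, 0], "twist": [0, 0, 0], "claw": -1},
])

```text
clock: 23.5
eef_pos: [630.7, 151.5, 59.8]
orientation: [-1.266, 1.095, -1.106]
force: [14.5, 5.0, -5.3]
opening: 7.6
```

Request:
send_rows([
  {"travel": [0, 0, 0], "twist": [0, 0, 0], "claw": -1},
  {"travel": [0, 0, 0], "twist": [0, 0, 0], "claw": -1},
  {"travel": [0, 0, 0], "twist": [0, 0, 0], "claw": -1},
  {"travel": [0, 0, 0], "twist": [0, 0, 0], "claw": -1},
  {"travel": [0, 0, 0], "twist": [0, 0, 0], "claw": -1},
  {"travel": [0, 0, 0], "twist": [0, 0, 0], "claw": -1},
])

```text
clock: 24.1
eef_pos: [630.7, 151.5, 59.8]
orientation: [-1.266, 1.095, -1.106]
force: [14.8, 5.0, -5.2]
opening: 7.9
```

```bash
python3 d.py
```

```text
t 24.1 tcp [630.7 151.5  59.8] phi 8.32 ydown [ 0.01   0.002 -1.   ] F [14.8  5.  -5.2] op 7.9 q [ 0.06  0.43  1.66  0.    1.04 -0.09]
out 5.82504194506204 lat -1.4005358663983294 Fx 15.341116827654519 Fy 2.7538451732276092
```

Request:
send_rows([
  {"travel": [0, 0, 1], "twist": [0, 0, 0], "claw": -1},
  {"travel": [0, 0, 1], "twist": [0, 0, 0], "claw": -1},
  {"travel": [0, 0, 1], "twist": [0, 0, 0], "claw": -1},
  {"travel": [0, 0, 1], "twist": [0, 0, 0], "claw": -1},
  {"travel": [0, 0, 1.5], "twist": [0, 0, 0], "claw": -1},
  {"travel": [0, 0, 0], "twist": [0, 0, 0], "claw": -1},
  {"travel": [0, 0, 0], "twist": [0, 0, 0], "claw": -0.6},
  {"travel": [0, 0, 0], "twist": [0, 0, 0], "claw": -0.3},
  {"travel": [0, 0, 0], "twist": [0, 0, 0], "claw": -0.05},
  {"travel": [0, 0, 0], "twist": [0, 0, 0], "claw": -0.05},
  {"travel": [0, 0, 0], "twist": [0, 0, 0], "claw": -0.05},
  {"travel": [0, 0, 0], "twist": [0, 0, 0], "claw": -0.05},
])

```text
clock: 25.3
eef_pos: [632.4, 151.5, 59.1]
orientation: [-1.275, 1.101, -1.101]
force: [-0.2, 0.4, 0.5]
opening: 40.5
```

Request:
send_rows([
  {"travel": [0, -5, 0], "twist": [0, 0, 0], "claw": -0.05},
  {"travel": [0, -10, 0], "twist": [0, 0, 0], "claw": -0.05},
  {"travel": [0, -15, 0], "twist": [0, 0, 0], "claw": -0.05},
  {"travel": [0, -25, 0], "twist": [0, 0, 0], "claw": -0.05},
  {"travel": [0, -35, 0], "twist": [0, 0, 0], "claw": -0.05},
  {"travel": [0, -30, 0], "twist": [0, 0, 0], "claw": -0.05},
  {"travel": [0, -20, -25], "twist": [0, 0, 0], "claw": -0.05},
  {"travel": [0, 0, -40], "twist": [0, 0, 0], "claw": -0.05},
  {"travel": [0, 0, -40], "twist": [0, 0, 0], "claw": -0.05},
  {"travel": [0, 0, -40], "twist": [0, 0, 0], "claw": -0.05},
  {"travel": [0, 0, -20], "twist": [0, 0, 0], "claw": -0.05},
  {"travel": [0, 0, 0], "twist": [0, 0, 0], "claw": -0.05},
])

```text
clock: 26.5
eef_pos: [467.8, 127.7, 200.5]
orientation: [-1.273, 1.1, -1.102]
force: [1.3, -0.5, -0.4]
opening: 40.8
```

```bash
python3 - <<'E'
from h import *
st()
p,D=grab_frame('scene'); cv2.imwrite('pics/s6.png',p)
pt,Dt=grab_frame('top'); P=cloud('top',Dt); Q=cloud('scene',D)
X=np.array([np.cos(np.radians(8.6)),np.sin(np.radians(8.6))]); O=np.array([700.5,163.5])
for n,p_,C in(("top",pt,P),("scene",p,Q)):
    hsv=cv2.cvtColor(p_,cv2.COLOR_BGR2HSV); a=(C[...,:2]-O)@X
    b=(hsv[...,0]>100)&(hsv[...,0]<125)&(hsv[...,1]>120)&(C[...,2]>90)&(C[...,2]<99)&(abs(a)<60)&(C[...,1]>20)&(C[...,1]<300)
    print(n,"panel top along x",np.percentile(a[b],[3,50,97]).round(1),b.sum())
E
```

```text
t 26.5 tcp [467.8 127.7 200.5] phi 8.37 ydown [ 0.002  0.    -1.   ] F [ 1.3 -0.5 -0.4] op 40.8 q [ 0.03 -0.12  2.   -0.    1.26 -0.11]
top panel top along x [-19.8 -12.7  -5.9] 476
scene panel top along x [-16.2  -8.6  -1.9] 390
```

View pics/s6.png

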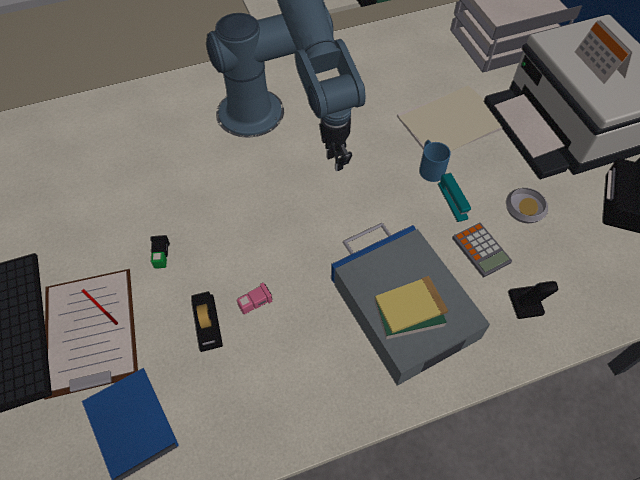

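The drawer is shut with the panel along (375,250), and its inner face is about 4 mm out, where the lock should rest. The robot is clear and the other things haven't moved.

```bash
python3 -c "
from workcell import *
print(close_job())"
```

```text
the job is handed in; nothing more can be done
None
```

The red stamp is locked in the cash drawer, the lock held a steady pull, and I handed the job in at about 26.6 s of the 72 s allowed.

- **Stamp:** I gripped it across its black middle and laid it flat in the front part of the tray, cap towards the cabinet. Pictures before closing showed it lying flat there.
- **Shutting:** I pushed the drawer in by its handle. It met about 18 N at roughly 13 mm out, then gave way. I pushed on to the hard stop, where extra push moved it no further, with the force reaching about 19 N. It then settled about 4.5 mm out with no force on it, as it should when locked.
- **Pull test:** I eased up to about 15–16 N straight out and held it for about 1.2 s. The handle moved only about 2.5 mm and then stayed still.
- **After letting go:** The panel was about 4 mm out in the top view, where an unlocked drawer would have sprung to about 40 mm. By eye, the green stamp, pink look-alike, stapler, mug and tape dispenser are where they were.

Some checks disagreed:
- **Panel position:** The scene camera put the panel about 4 mm further in than the top camera did. The two cameras had shown the same offset on the stamp earlier.
- **Opening reading:** The gripper read about 8 mm on the 10 mm handle bar.
- **Upward force:** While I pushed the drawer shut, there was an upward force of up to about 21 N on the tool.

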